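# Feed the blank to the drill stop and latch the push shoe away

### The job

Take the push shoe by its upright handle and use it to press the hardwood block flat against the fence where it lies, then feed the block along the fence, keeping it against the fence all the way, until it is fully home against the end stop under the drill bushing; move the block only with the shoe, never with the gripper. Then hang the shoe by its ring on the hanger's peg, pushing the ring in past the gravity flap until the flap drops shut behind it, and let go. Do not shift the tape roll, glue bottle, flat pencil or hammer that lie about.

Things in the scene. Friction and masses are not known exactly. Their poses are not given: they have to be found in the camera images.
- block: plain brown hardwood block, 50 (own x) x 80 (own y) x 30 mm high, 0.12 kg, loose; origin at the centre of its underside. It starts on the robot's side of the fence, 120 to 160 mm short of home, 10 to 40 mm off the fence and turned up to 0.25 rad; its axes start roughly along the fence's
- fence: guide fence fixed to the bench: aluminium strip 34 mm high; its guiding face is this frame's plane x = 0, looking to own -x (to the robot), from y = -35 to +365 mm. Origin on the bench, in the inner corner of face and end stop. The stop, 34 mm high, has its face at y = 0 and reaches to x = -62 mm. Feed towards own -y. Behind the face: plywood base to x = +80, clamps to 70 mm height
- home (a point): point on the bench where the centre of the block's underside lies when it is fully home (in the fence's frame x = -25, y = +40 mm, block's y along the fence)
- bushing (a point): top of the brass drill bushing, 66 mm above the bench, straight above home. The steel arm that carries it spans y = 27 to 53 mm, x = -43 to +41 mm in the fence's frame; underside 42 mm above the bench
- hinge (a point): middle of the flap's hinge pin, in the hanger's frame at x = -93, y = 0, z = +170 mm; the pin runs along the hanger's y
- shoe: push shoe, 0.16 kg, stands on its flat sole; origin at the centre of the sole's underside, x towards the nose. Plywood sole 160 mm long (x = -80 to +80), 44 wide, 20 high; flat aluminium nose plate 26 mm high at x = +80. Upright plywood handle 30 (x) x 20 mm (y) at x = -50, top at 110 mm. Steel ring eye (eye) at x = +15; centre of mass nearly below it, so it hangs about level
- handle (a point): centre of the push shoe's handle, 92 mm above the sole's underside, 18 mm below the handle's top; the gripper closes on it along the shoe's y (20 mm wide)
- eye (a point): centre of the push shoe's ring eye, in the shoe's frame at x = +15, y = 0, z = +58 mm; the ring's axis is the shoe's y; clear hole 33 mm across, bar 10 mm thick, outside 54 mm across
- hanger: wooden post 30 (x) x 40 mm (y), 182 mm high, on a foot plate 80 x 90 x 10 mm, fixed; origin on the bench under the post's centre. From its front (x = -15 mm) a level steel peg 12 mm thick runs along own -x at y = 0, z = 120, to x = -113. A bracket 12 mm wide above it (z = 177 to 183) carries the flap. A ring resting on the peg has its centre at z = about 109 mm
- peg_tip (a point): free end of the peg's axis, in the hanger's frame at x = -113, y = 0, z = +120 mm
- keeper (a joint): gravity flap, rad: aluminium plate 30 wide, 42 long, 3 mm thick, 30 g, on hinge. At 0 it hangs plumb, lower edge 2 mm above the peg; it swings only inwards and up (to the post), to 1.45. A ring pushed along the peg lifts it easily, passes under it, and it falls to 0 once the ring's centre is further in than hanger x = -50 mm; then it bars the way out
- tape: the paper tape roll, 52 mm across, 20 mm high, a bystander: leave it alone
- glue: the white glue bottle, 48 mm across, 110 mm high, origin at its base, a bystander: leave it alone
- pencil: the flat dark wood pencil, 170 x 13 x 8 mm, a bystander: leave it alone
- mallet: the hammer, lying flat with its handle along its own x, a bystander: leave it alone

How it is judged:
By the outcome, as a careful person would: the job done as asked, in the order asked, and still so for the second after the job is handed in, with the robot touching nothing.
It also fails if it takes over 69 s, if anything falls off the work surface, if the arm or the gripper's body presses on something with over 40 N, if the wrist force passes 120 N, or if a joint passes its speed limit or range.

### The arm

A 6-joint arm with a two-finger parallel gripper is mounted at the origin on the work surface. World frame = base frame: x ahead of the robot, y to its left, z up, the work surface at z = 0. Lengths are in m, angles in degrees, forces in N, time in s.
With the tool pointing down it reaches from about 0.4 to 0.825 m from the base axis. Payload 7 kg.
Tool frame: the origin (TCP) lies midway between the tips of the shut fingers; the grasp point (between the pads) lies 19 mm behind it; z points along the fingers, y is the line along which they close (so a half turn about z gives the same grasp; the last joint's range is limited). The gripper opens to 88 mm and grips with 3 to 60 N. Pads are 19 mm wide; open, the fingers measure 130 mm over their backs; the gripper's body (78 mm by 193 mm) begins 47 mm behind the grasp point.
Start: joints at [80.163, 20.546, 0.682, 0, -70.136, -16.507], TCP at [0.3, 0.605, 0.227] pointing down, gripper open.
Joint ranges: [-176.03, 176.03], [-82.01, 121.73], [-58.28, 71.71], [-173.87, 95.51], [-174.79, -0.11], [-173.66, 173.66]. Speed limits (degrees/s): [136.94, 136.94, 172.46, 180, 180, 180].

### API

Orientations are given as [roll, pitch, yaw] about the fixed x, y, z axes, in that order (R = Rz(yaw) Ry(pitch) Rx(roll)).
In Python, from plant import r, eyes, workorder gives the robot as it stands.
- The arm moves only by the tool step_arm, never from a script. Its argument "plan" is a list of rows, each a list of 5 numbers: the shift along the tool's x, y, z each as a share of 25 cm, from -1 to 1, then the turn about the tool's z as a share of 60 degrees, from -1 to 1, then the finger opening in mm, from 0 to 87.6. In form: [[x, y, z, turn, jaw], ...]. A call has 1 to 12 rows; each row is the pose to reach, as a shift and turn from the pose commanded when the call began, along the tool's axes at that moment; what a row does not reach only later rows make up. A row lasts 1/12 s, in which the tool goes at most 41.7 mm and 7.16 degrees, less where a joint would pass 70% of its speed; a pose out of reach is approached as far as the arm can. A call with a number of a shift or a turn outside -1 to 1 is refused whole. A call with a gripper value outside its range is refused whole. The fingers move at their own pace and stop on an object; "newtons" is the grip in N (left out, the last holds). Time passes only in rows, so rows that repeat a pose let the fingers close. It gives the time, the measured TCP pose, the force, the opening and the grip force at its end, in the units of the state.
- r.get_state(): the state, without advancing time (a new reading comes with each control period).
- eyes.capture(name): name is "scene" or "top"; returns the picture (384x512x3 uint8, red, green, blue); there is no depth.
- eyes.camera_model(name): a dict with "fov_y" (degrees; the focal length in pixels is half the picture's height over the tangent of half this angle, whatever the lens; pixels are square), "cx", "cy" (the principal point, pixels), "world_to_cam" (4x4, takes a point from world to camera coordinates). Camera axes: x right, y up, looking along -z (the intrinsics and any distortion apply to the point x, -y, -z); pixel columns grow to the right and rows downward; lengths in m; the calibration is good to about 2 mm. A picture is of the moment at which its call begins. camera_model takes no time and is no camera call.
- workorder.close_job(): hands the job in; it is judged then, once.
The state is a dict: "time_s": time; "joints": joint angles; "qd": joint speeds; "joint_torque": joint torques, N m; "tcp_pos": TCP position; "eef_rot": TCP orientation; "contact_force": force on the tool from outside, world axes, zero at the start; "moment": the same for the moment, N m; "gripper_width": finger opening in m; "gripper_force": force on a finger pad.
Only numpy, scipy, OpenCV 4.12 (cv2) and the standard library are available. Lean on these libraries where they do the work, as an engineer would, in place of code of your own. Each camera call takes 0.05 s, during which the arm holds its last target. There are 200 camera calls.

## Working session

There is one attempt and no reset: what is moved stays moved. The work goes in short steps, Python scripts to look and compute and a tool call to move; the robot and the scene stay as the last step left them, time stands still between calls to the robot, and variables do not carry over. Pictures are saved under pics/ and viewed, at most 10 in all, crops included, and the job is handed in when it is done.

Besides the shell and the picture viewer there is one more tool, called after "Emit:" in YAML: its name, and indented under it one key for each argument. step_arm: Moves the arm, as the interface text tells. Its arguments: {"type":"object","properties":{"plan":{"type":"array"},"newtons":{"type":"number"}},"required":["plan"]}

```bash
ls; mkdir -p pics; python3 - <<'E'
from plant import r, eyes
import cv2
for n in("scene","top"):
    im=eyes.capture(n); cv2.imwrite(f"pics/{n}0.png",cv2.resize(im[:,:,::-1],(800,600),interpolation=cv2.INTER_CUBIC))
    print(n,eyes.camera_model(n))
print(r.get_state())
E
```

```text
pics
scene {'fov_y': 42.23642876224629, 'cx': 252.23739555057045, 'cy': 189.58387053760651, 'world_to_cam': array([[ 0.16229394,  0.98672234,  0.00630038, -0.05448569],
       [-0.84439225,  0.13557446,  0.51828688,  0.38380362],
       [ 0.51055107, -0.08943481,  0.85518362, -1.67400622],
       [ 0.        ,  0.        ,  0.        ,  1.        ]])}
top {'fov_y': 50.52506985190413, 'cx': 251.1251945459755, 'cy': 199.41136749230373, 'world_to_cam': array([[ 0.01843423, -0.99961807,  0.02058887, -0.08149784],
       [ 0.98138744,  0.02202729,  0.19077077, -0.54010365],
       [-0.19115142,  0.01668895,  0.98141867, -1.37227169],
       [ 0.        ,  0.        ,  0.        ,  1.        ]])}
{'time_s': 0.1, 'joints': array([ 8.01627933e+01,  2.05888338e+01,  6.40831964e-01, -1.78638789e-02,
       -7.01356318e+01, -1.65071245e+01]), 'qd': array([-0.00557716, -0.11958757,  0.11340631,  0.02554113,  0.05991419,
       -0.07768806]), 'joint_torque': array([-2.38002700e-03, -5.84162557e+01,  2.93752509e+01,  7.01562077e+00,
        1.02320398e-02, -5.20163394e-05]), 'tcp_pos': array([0.29937121, 0.60451185, 0.22571275]), 'eef_rot': array([ 1.79915041e+02, -7.66344192e-03, -2.63504079e+01]), 'contact_force': array([-1.08360805,  0.21697457,  0.17099344]), 'moment': array([-0.01700685, -0.00534967,  0.01546664]), 'gripper_force': 0.0, 'gripper_width': 0.08780775796148792}
```

View pics/scene0.png

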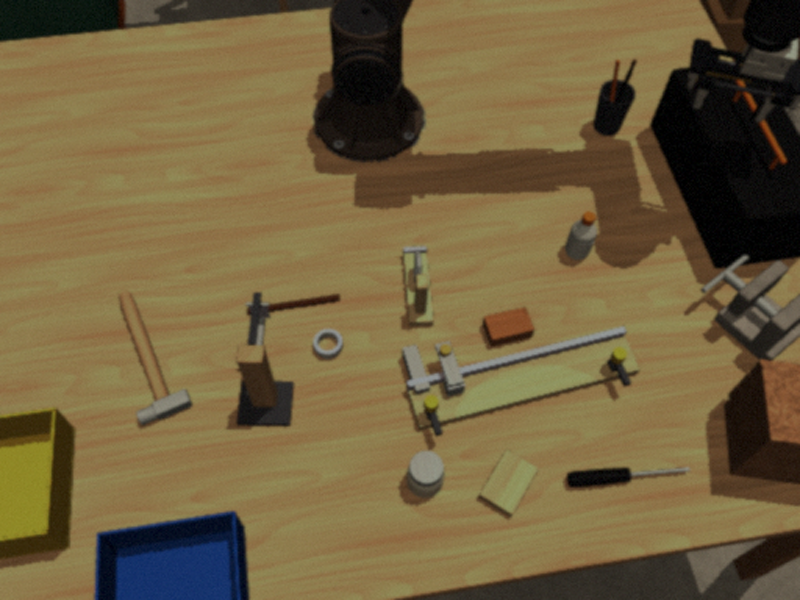

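View pics/top0.png

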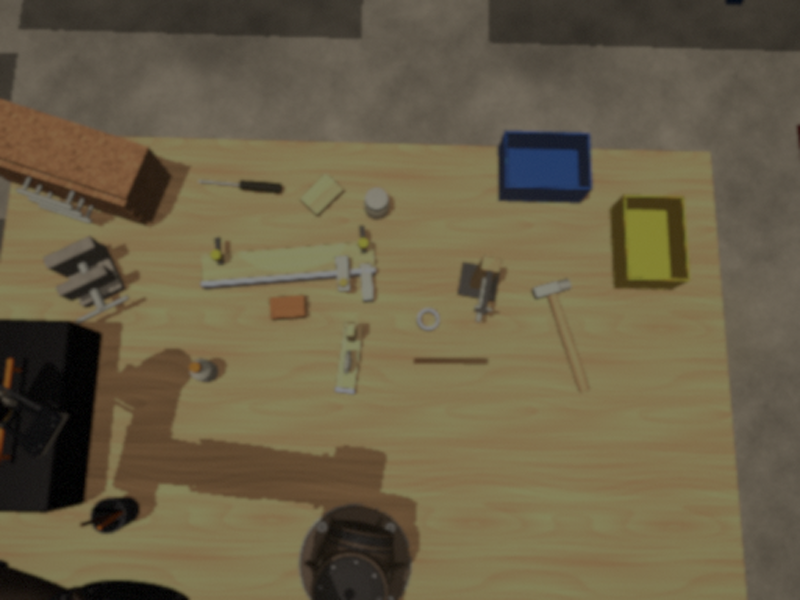

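The two views agree. In top view (800x600): fence runs 203–375 at row ~280, block at (288,307), shoe (347,360) with its handle near row 330 and its nose near row 390, hanger (485,280). In scene view: shoe (418,285), block (508,326), hanger (262,370). Next come enlarged crops.

```bash
cat > h.py <<'E'
import numpy as np, cv2
from plant import r, eyes
def proj(n,P):
    m=eyes.camera_model(n); P=np.atleast_2d(P); c=(m["world_to_cam"]@np.c_[P,np.ones(len(P))].T)[:3]
    f=192/np.tan(np.radians(m["fov_y"]/2))
    return np.c_[m["cx"]+f*c[0]/-c[2], m["cy"]-f*c[1]/-c[2]]
def unproj(n,uv,z):
    m=eyes.camera_model(n); f=192/np.tan(np.radians(m["fov_y"]/2)); W=np.linalg.inv(m["world_to_cam"])
    d=W[:3,:3]@np.array([(uv[0]-m["cx"])/f,-(uv[1]-m["cy"])/f,-1]); o=W[:3,3]
    return o+d*(z-o[2])/d[2]
def crop(n,x,y,w,h,k,name):
    im=eyes.capture(n)[y:y+h,x:x+w,::-1]
    im=cv2.convertScaleAbs(im,alpha=1.6,beta=10)
    im=cv2.resize(im,None,fx=k,fy=k,interpolation=cv2.INTER_CUBIC)
    for i in range(0,w,20): cv2.line(im,(i*k,0),(i*k,6),(255,255,255),1); cv2.putText(im,str(x+i),(i*k,16),0,.35,(255,255,255),1)
    for j in range(0,h,20): cv2.line(im,(0,j*k),(6,j*k),(255,255,255),1); cv2.putText(im,str(y+j),(8,j*k+4),0,.35,(255,255,255),1)
    cv2.imwrite("pics/"+name,im)
E
python3 - <<'E'
from h import *
crop("top",120,140,200,120,4,"t1.png"); crop("scene",150,140,266,150,3,"s1.png")
print(proj("top",[[0,0,0],[.3,.6,.2]]),proj("scene",[[0,0,0],[.3,.6,.2]]))
E
```

```text
[[226.96174044 359.54775391]
 [ 27.74895961 264.03977987]] [[236.0574494   75.61042704]
 [460.3291892   77.83763513]]
```

View pics/t1.png

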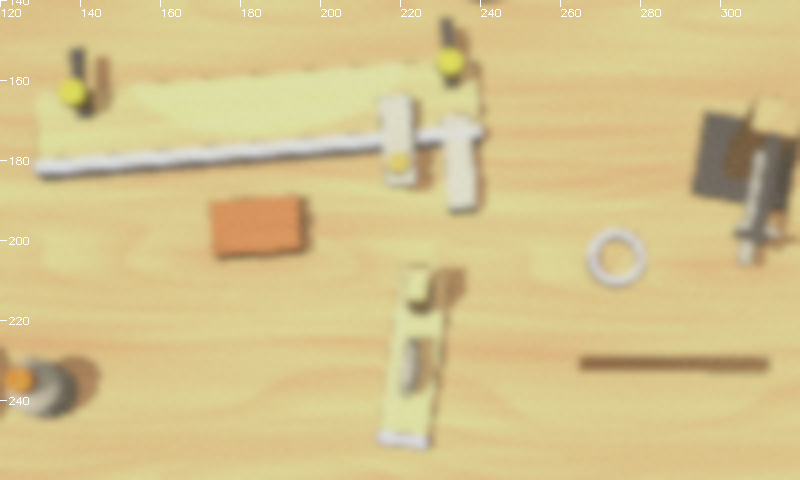

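View pics/s1.png

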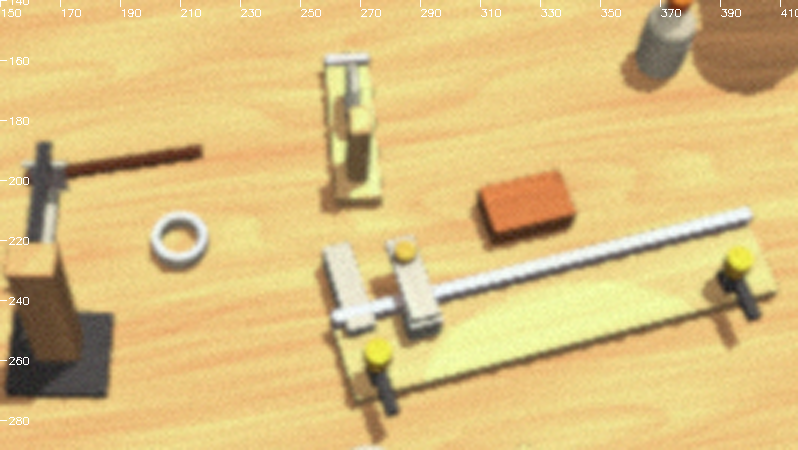

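Crop readings (full-image px). Top view:
- Fence strip from (129,182) to (240,173), stop tip (237,192), bushing (220,180).
- Block corners (172,191), (195,189), (196,202), (174,205).
- Shoe handle top (224,211), nose plate (215,248) to (227,250).
- Peg tip (306,205), hanger foot corner (293,189).

Scene view: the same features from the other side. I'll fit each pose jointly.

```bash
cat > fit.py <<'E'
from h import *
from scipy.optimize import least_squares
T=lambda u,v:("top",u/4+120,v/4+140)
S=lambda u,v:("scene",u/3+150,v/3+140)
def fit(name,pts,x0):
    P=np.array([p[0] for p in pts])/1000
    def pos(q,P=P):
        c,s=np.cos(q[2]),np.sin(q[2]); return np.c_[q[0]+c*P[:,0]-s*P[:,1],q[1]+s*P[:,0]+c*P[:,1],P[:,2]]
    def res(q):
        W=pos(q); return np.concatenate([(proj(o[1][0],w)[0]-o[1][1:]) for o,w in zip(pts,W)])
    q=least_squares(res,x0,loss="soft_l1").x
    print(name,q[:2].round(4),"yaw",np.degrees(q[2]).round(2)); print(res(q).reshape(-1,2).round(1).tolist()); return q
fit("fence",[((0,365,0),T(38,178)),((-62,0,34),T(448,203)),((-25,40,66),T(399,158)),((0,-35,34),S(331,312)),((0,365,34),S(746,207)),((-62,0,34),S(348,243)),((-25,40,66),S(405,247))],[.6,-.05,0])
fit("block",[((25,40,30),T(210,202)),((25,-40,30),T(300,197)),((-25,40,0),T(217,258)),((-25,-40,0),T(305,250)),((-25,-40,30),S(478,190)),((-25,40,30),S(560,170)),((25,40,30),S(575,210)),((25,-40,30),S(493,235)),((25,-40,0),S(497,243)),((25,40,0),S(575,218))],[.5,.1,0])
fit("shoe",[((80,-22,26),T(379,432)),((80,22,26),T(429,438)),((-80,-22,20),T(405,264)),((-80,22,20),T(449,268)),((-50,0,110),T(418,285)),((80,22,26),S(324,58)),((80,-22,26),S(368,57)),((-80,22,0),S(334,206)),((-80,-22,0),S(382,205)),((-50,0,110),S(361,118))],[.45,0,3.1])
fit("hanger",[((0,0,182),("top",313,169.6)),((-113,0,120),T(746,262)),((-40,45,10),T(692,195)),((40,45,10),T(706,112)),((-40,-45,10),T(787,210)),((-40,45,10),S(113,314)),((40,45,10),S(106,397)),((40,-45,10),S(5,396)),((0,0,182),S(31,260))],[.6,-.3,0])
for n,p,z in(("tape",T(616,258),.02),("pencilL",T(580,363),.008),("pencilR",T(768,364),.008),("glue",T(18,380),.11)): print(n,unproj("top",p[1:],z))
print("malletHead",unproj("top",(352,185),.02),"mh",unproj("top",(374,250),.02))
print(unproj("scene",S(375,440)[1:],0))
E
python3 fit.py
```

```text
fence [0.6368 0.0053] yaw 6.25
[[1.1, 0.1], [-0.2, 0.0], [-0.4, -0.0], [-0.3, -0.2], [0.5, -0.3], [0.1, -0.4], [-0.1, 1.1]]
block [0.5549 0.1701] yaw 7.16
[[-0.9, -0.7], [-0.9, -1.7], [-0.2, 0.5], [-0.1, 0.3], [-0.4, -1.1], [-0.9, -1.4], [0.7, 0.2], [0.8, -0.9], [-1.7, 1.5], [-1.0, 2.7]]
shoe [0.4439 0.0252] yaw 174.42
[[-0.7, 1.5], [-0.7, 1.5], [-1.1, -1.1], [0.1, -0.7], [-0.5, -1.6], [-0.5, -1.2], [-0.4, -1.6], [0.0, 1.1], [-0.5, 0.6], [-0.7, 0.3]]
hanger [ 0.6275 -0.2706] yaw -8.63
[[1.2, -2.4], [-0.2, -1.1], [-0.7, -0.5], [-1.0, -0.7], [-0.0, -0.1], [-0.3, -2.1], [0.4, -1.9], [-0.4, -1.3], [-0.6, 0.4]]
tape [ 0.53133388 -0.15325181  0.02      ]
pencilL [ 0.43773293 -0.12276283  0.008     ]
pencilR [ 0.44033515 -0.2907887   0.008     ]
glue [0.40221674 0.34393435 0.11      ]
malletHead [ 0.60953439 -0.43606917  0.02      ] mh [ 0.37628343 -0.50712233  0.02      ]
[ 0.75142766 -0.00852892  0.        ]
```

```bash
cat >> h.py <<'E'
FX,FY,FW=.6368,.0053,np.radians(6.25)
HX,HY,HW=.6275,-.2706,np.radians(-8.63)
def w(o,x,y):
    X,Y,A={"f":(FX,FY,FW),"h":(HX,HY,HW)}[o]; return np.array([X+np.cos(A)*x-np.sin(A)*y, Y+np.sin(A)*x+np.cos(A)*y])
def go(x,y,z,yaw):
    s=r.get_state(); p=s["tcp_pos"]; a=np.radians(s["eef_rot"][2]); d=np.array([x,y,z])-p
    t=[np.cos(a)*d[0]+np.sin(a)*d[1], np.sin(a)*d[0]-np.cos(a)*d[1], -d[2]]
    turn=-((yaw-s["eef_rot"][2]+180)%360-180)
    print("shares",np.round(np.array(t)/.25,3),"turn deg",round(turn,1),"share",round(turn/60,3),"| pos",p.round(4),s["eef_rot"].round(1),"F",s["contact_force"].round(1),"j",s["joints"].round(0),"w",round(s["gripper_width"]*1e3,1),"t",s["time_s"])
E
```

Emit:
step_arm:
  plan:
    - [0.86, 0.88, 0, 1, 80]
    - [0.86, 0.88, 0, 1, 80]
    - [0.86, 0.88, 0, 1, 80]
    - [0.86, 0.88, 0, 1, 80]
    - [0.86, 0.88, 0, 1, 80]
    - [0.86, 0.88, 0, 1, 80]
    - [0.86, 0.88, 0, 1, 80]
    - [0.86, 0.88, 0, 1, 80]
    - [0.86, 0.88, 0, 1, 80]

```text
time_s: 0.95
tcp_pos: [0.395, 0.3088, 0.227]
eef_rot: [-180.0, 0.0, -86.9]
contact_force: [-0.1, 1.2, -0.5]
gripper_width: 0.08
gripper_force: 0.0
```

```bash
python3 -c "
from h import *
go(.4937,.0203,.2,174.4)"
```

```text
shares [ 1.174 -0.332  0.108] turn deg 98.7 share 1.645 | pos [0.395  0.3088 0.227 ] [-180.     0.   -86.9] F [-0.1  1.2 -0.5] j [ 60.   4. -21.  -0. -65. -57.] w 80.0 t 0.95
```

Emit:
step_arm:
  plan:
    - [1, -0.3, 0, 1, 80]
    - [1, -0.3, 0, 1, 80]
    - [1, -0.3, 0, 1, 80]
    - [1, -0.3, 0, 1, 80]
    - [1, -0.3, 0, 1, 80]
    - [1, -0.3, 0, 1, 80]
    - [1, -0.3, 0, 1, 80]
    - [1, -0.3, 0, 1, 80]
    - [1, -0.3, 0, 1, 80]

```text
time_s: 1.7
tcp_pos: [0.4855, 0.0661, 0.2264]
eef_rot: [180.0, -0.0, -146.9]
contact_force: [-0.8, -0.5, 0.1]
gripper_width: 0.0798
gripper_force: 0.0
```

```bash
python3 -c "
from h import *
go(.4937,.0203,.15,174.4)"
```

```text
shares [ 0.073 -0.171  0.306] turn deg 38.7 share 0.645 | pos [0.4855 0.0661 0.2264] [ 180.    -0.  -146.9] F [-0.8 -0.5  0.1] j [ 31.   3. -22.  -0. -65. -88.] w 79.8 t 1.7
```

Emit:
step_arm:
  plan:
    - [0.07, -0.17, 0.1, 0.65, 80]
    - [0.07, -0.17, 0.2, 0.65, 80]
    - [0.07, -0.17, 0.3, 0.65, 80]
    - [0.07, -0.17, 0.3, 0.65, 80]
    - [0.07, -0.17, 0.3, 0.65, 80]
    - [0.07, -0.17, 0.3, 0.65, 80]
    - [0.07, -0.17, 0.3, 0.65, 80]
    - [0.07, -0.17, 0.3, 0.65, 80]

```text
time_s: 2.37
tcp_pos: [0.4943, 0.0225, 0.1516]
eef_rot: [-180.0, -0.0, 174.8]
contact_force: [-0.4, -0.1, 0.4]
gripper_width: 0.0797
gripper_force: 0.0
```

```bash
python3 -c "
from h import *
go(.4937,.0203,.072,174.4)
crop('top',190,185,80,75,8,'t2.png')"
```

```text
shares [ 0.002 -0.009  0.318] turn deg 0.4 share 0.006 | pos [0.4943 0.0225 0.1516] [-180.    -0.   174.8] F [-0.4 -0.1  0.4] j [  25.    7.  -28.   -0.  -55. -121.] w 79.7 t 2.3667
```

View pics/t2.png

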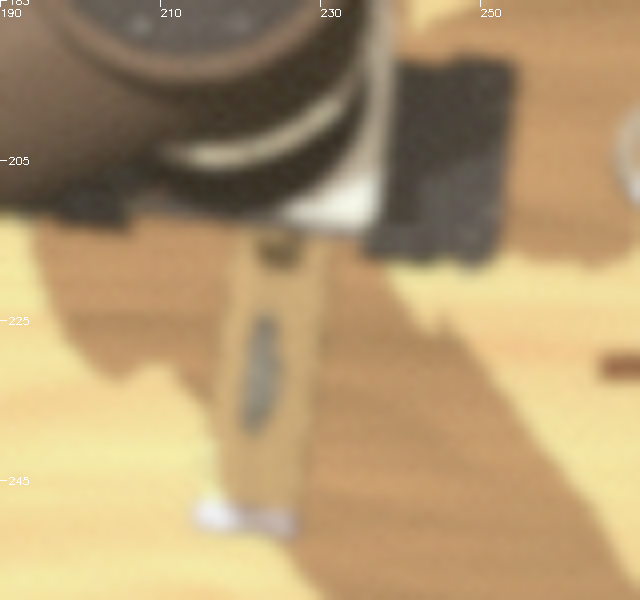

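The gripper hides the handle, and the nose and ring (222,231) still lie where measured, so I descend and grip.

Emit:
step_arm:
  plan:
    - [0, -0.01, 0.1, 0, 80]
    - [0, -0.01, 0.2, 0, 80]
    - [0, -0.01, 0.28, 0, 80]
    - [0, -0.01, 0.32, 0, 80]
    - [0, -0.01, 0.32, 0, 10]
    - [0, -0.01, 0.32, 0, 10]
    - [0, -0.01, 0.32, 0, 10]
    - [0, -0.01, 0.32, 0, 10]
    - [0, -0.01, 0.32, 0, 10]
    - [0, -0.01, 0.32, 0, 10]
    - [0, -0.01, 0.32, 0, 10]
    - [0, -0.01, 0.32, 0, 10]
  newtons: 50

```text
time_s: 3.42
tcp_pos: [0.4942, 0.0201, 0.0719]
eef_rot: [180.0, 0.0, 174.7]
contact_force: [-0.2, -1.5, -0.6]
gripper_width: 0.0325
gripper_force: 0.0
```

Emit:
step_arm:
  plan:
    - [0, 0, 0, 0, 10]
    - [0, 0, 0, 0, 10]
    - [0, 0, 0, 0, 10]
    - [0, 0, 0, 0, 10]

```text
time_s: 3.75
tcp_pos: [0.4941, 0.02, 0.0715]
eef_rot: [-180.0, -0.0, 174.7]
contact_force: [-0.0, -0.2, -0.8]
gripper_width: 0.0197
gripper_force: 49.9
```

Emit:
step_arm:
  plan:
    - [0, 0, -0.04, 0, 10]
    - [0, 0, -0.12, 0, 10]
    - [0, 0, -0.24, 0, 10]
    - [0, 0, -0.36, -0.1, 10]
    - [0, 0, -0.44, -0.2, 10]
    - [0, 0, -0.44, -0.3, 10]
    - [0, 0, -0.44, -0.4, 10]
    - [0, 0, -0.44, -0.5, 10]
    - [0, 0, -0.44, -0.6, 10]
    - [0, 0, -0.44, -0.7, 10]
    - [0, 0, -0.44, -0.8, 10]
    - [0, 0, -0.44, -0.9, 10]

```text
time_s: 4.75
tcp_pos: [0.4938, 0.02, 0.1813]
eef_rot: [180.0, -0.0, -131.1]
contact_force: [0.4, -0.2, -1.2]
gripper_width: 0.02
gripper_force: 49.9
```

Emit:
step_arm:
  plan:
    - [0, 0, 0, -0.1, 10]
    - [0, 0, 0, -0.2, 10]
    - [0, 0, 0, -0.3, 10]
    - [0, 0, 0, -0.4, 10]
    - [0, 0, 0, -0.5, 10]
    - [0, 0, 0, -0.6, 10]
    - [0, 0, 0, -0.7, 10]
    - [0, 0, 0, -0.8, 10]
    - [0, 0, 0, -0.9, 10]
    - [0, 0, 0, -1, 10]
    - [0, 0, 0, -1, 10]

```text
time_s: 5.67
tcp_pos: [0.4938, 0.02, 0.1812]
eef_rot: [180.0, 0.0, -71.1]
contact_force: [0.0, 0.5, -1.6]
gripper_width: 0.0198
gripper_force: 49.9
```

```bash
python3 -c "
from h import *
p=w('f',-.0635-.025-.03-.13,.1727);print(p)
go(*p,.18,6.25)"
```

```text
[0.37097569 0.14992011]
shares [-0.651  0.296  0.005] turn deg -77.3 share -1.289 | pos [0.4938 0.02   0.1812] [180.    0.  -71.1] F [ 0.   0.5 -1.6] j [ 25.   6. -25.  -0. -59.  -6.] w 19.8 t 5.6667
```

Emit:
step_arm:
  plan:
    - [-0.1, 0.05, 0, -0.1, 10]
    - [-0.2, 0.1, 0, -0.2, 10]
    - [-0.3, 0.15, 0, -0.3, 10]
    - [-0.4, 0.2, 0, -0.4, 10]
    - [-0.5, 0.24, 0, -0.5, 10]
    - [-0.6, 0.28, 0, -0.6, 10]
    - [-0.62, 0.28, 0, -0.7, 10]
    - [-0.62, 0.28, 0, -0.8, 10]
    - [-0.62, 0.28, 0, -0.9, 10]
    - [-0.62, 0.28, 0, -1, 10]
    - [-0.62, 0.28, 0, -1, 10]

```text
time_s: 6.58
tcp_pos: [0.3779, 0.1445, 0.1815]
eef_rot: [180.0, 0.0, -11.2]
contact_force: [0.0, -0.3, -1.6]
gripper_width: 0.0199
gripper_force: 49.9
```

```bash
python3 -c "
from h import *
p=w('f',-.0635-.025-.022-.13,.1727);print(p)
go(*p,.076,6.25)"
```

```text
[0.37892814 0.15079105]
shares [-0.001 -0.025  0.422] turn deg -17.5 share -0.292 | pos [0.3779 0.1445 0.1815] [180.    0.  -11.2] F [ 0.  -0.3 -1.6] j [ 49.  -4. -35.  -0. -59.  30.] w 19.9 t 6.5833
```

Emit:
step_arm:
  plan:
    - [0, -0.02, 0, -0.1, 10]
    - [0, -0.02, 0, -0.2, 10]
    - [0, -0.02, 0.08, -0.29, 10]
    - [0, -0.02, 0.18, -0.29, 10]
    - [0, -0.02, 0.28, -0.29, 10]
    - [0, -0.02, 0.36, -0.29, 10]
    - [0, -0.02, 0.41, -0.29, 10]
    - [0, -0.02, 0.42, -0.29, 10]
    - [0, -0.02, 0.42, -0.29, 10]

```text
time_s: 7.33
tcp_pos: [0.3788, 0.1488, 0.076]
eef_rot: [179.9, 0.1, 5.8]
contact_force: [0.0, 0.4, -0.7]
gripper_width: 0.0199
gripper_force: 49.9
```

```bash
python3 -c "
from h import *
p=w('f',-.0635-.025-.022-.13,.1727);print(p)
go(*p,.075,6.25)
crop('scene',240,130,160,120,5,'s3.png')"
```

```text
[0.37892814 0.15079105]
shares [ 0.001 -0.008  0.004] turn deg -0.4 share -0.007 | pos [0.3788 0.1488 0.076 ] [1.799e+02 1.000e-01 5.800e+00] F [ 0.   0.4 -0.7] j [ 50.   5. -43.   0. -42.  46.] w 19.9 t 7.3333
```

View pics/s3.png

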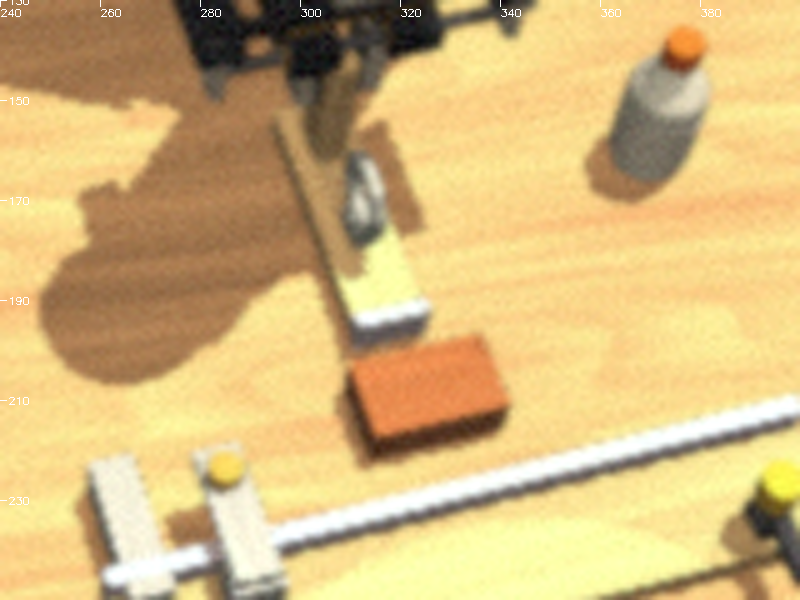

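The shoe nose edge (70..86 px wide at rows ~193) is about 20 mm short of the block and about 7 mm too far toward the stop. I'll correct that and press.

Emit:
step_arm:
  plan:
    - [0, -0.03, 0.01, 0, 10]
    - [0.02, -0.03, 0.01, 0, 10]
    - [0.04, -0.03, 0.01, 0, 10]
    - [0.06, -0.03, 0.01, 0, 10]
    - [0.08, -0.03, 0.01, 0, 10]
    - [0.1, -0.03, 0.01, 0, 10]
    - [0.12, -0.03, 0.01, 0, 10]
    - [0.14, -0.03, 0.01, 0, 10]
    - [0.16, -0.03, 0.01, 0, 10]
    - [0.18, -0.03, 0.01, 0, 10]
    - [0.19, -0.03, 0.01, 0, 10]
    - [0.2, -0.03, 0.01, 0, 10]

```text
time_s: 8.38
tcp_pos: [0.4285, 0.1621, 0.0739]
eef_rot: [180.0, 0.0, 6.0]
contact_force: [-1.3, -0.2, -1.7]
gripper_width: 0.0195
gripper_force: 49.9
```

Emit:
step_arm:
  plan:
    - [0.005, 0, 0, 0, 10]
    - [0.01, 0, 0, 0, 10]
    - [0.015, 0, 0, 0, 10]
    - [0.02, 0, 0, 0, 10]
    - [0.02, 0, 0, 0, 10]

```text
time_s: 8.8
tcp_pos: [0.4331, 0.1626, 0.074]
eef_rot: [180.0, 0.0, 6.1]
contact_force: [-0.5, -0.3, -1.7]
gripper_width: 0.0197
gripper_force: 49.9
```

Emit:
step_arm:
  plan:
    - [0.005, 0, 0, 0, 10]
    - [0.01, 0, 0, 0, 10]
    - [0.015, 0, 0, 0, 10]
    - [0.02, 0, 0, 0, 10]
    - [0.02, 0, 0, 0, 10]

```text
time_s: 9.22
tcp_pos: [0.434, 0.1608, 0.073]
eef_rot: [179.8, 0.4, 6.0]
contact_force: [-13.9, 0.3, 4.3]
gripper_width: 0.0197
gripper_force: 50.0
```

Emit:
step_arm:
  plan:
    - [0.004, 0, 0, 0, 10]
    - [0.008, 0, 0, 0, 10]
    - [0.012, 0, 0, 0, 10]
    - [0.012, 0, 0, 0, 10]

```text
time_s: 9.55
tcp_pos: [0.4343, 0.1602, 0.0728]
eef_rot: [179.8, 0.7, 5.9]
contact_force: [-31.8, 1.7, 20.8]
gripper_width: 0.0197
gripper_force: 50.1
```

Emit:
step_arm:
  plan:
    - [-0.02, 0, 0, 0, 10]
    - [-0.04, 0, -0.01, 0, 10]
    - [-0.06, 0, -0.02, 0, 10]
    - [-0.09, 0, -0.04, 0, 10]
    - [-0.11, 0, -0.08, 0, 10]
    - [-0.11, 0, -0.16, 0, 10]
    - [-0.11, 0, -0.26, 0, 10]
    - [-0.11, 0, -0.36, 0, 10]
    - [-0.11, 0, -0.44, 0, 10]
    - [-0.11, 0, -0.44, 0, 10]

```text
time_s: 10.38
tcp_pos: [0.4157, 0.1621, 0.1889]
eef_rot: [-179.8, -0.4, 6.1]
contact_force: [0.2, 0.3, -0.6]
gripper_width: 0.0197
gripper_force: 50.0
```

```bash
python3 -c "
from h import *
crop('scene',240,130,160,120,5,'s4.png')
p=w('f',-.028,.1727+.04+.13+.035);print(p)
go(*p,.18,-83.75)"
```

```text
[0.5678474  0.37770681]
shares [ 0.7   -0.795  0.027] turn deg 89.8 share 1.497 | pos [0.4148 0.1617 0.1867] [-179.8   -0.3    6.1] F [-0.2 -0.2 -2.8] j [ 47.   0. -31.   0. -59.  49.] w 19.7 t 10.4333
```

View pics/s4.png

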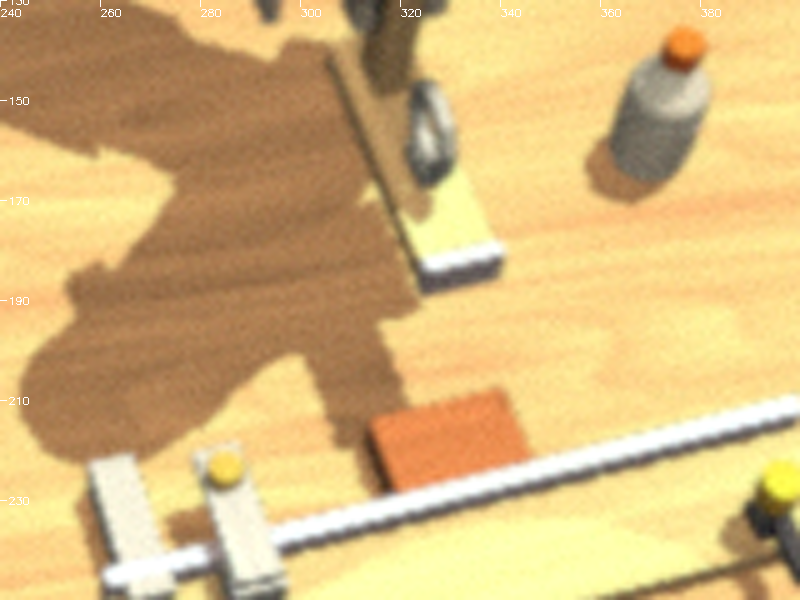

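The block now lies flat on the fence, its near edge running (314,213.6)–(340.6,207.6). The nose plate's top edge is at (324,183)–(340,179).

```bash
python3 -c "
from h import *
R=np.array([[np.cos(FW),-np.sin(FW)],[np.sin(FW),np.cos(FW)]])
for uv in ((314,213.6),(340.6,207.6)): print('block corner f',(R.T@(unproj('scene',uv,.03)[:2]-[FX,FY])).round(4))
s=r.get_state();a=np.radians(6.1);Q=np.array([[np.cos(a),-np.sin(a)],[np.sin(a),np.cos(a)]])
for uv in ((324,183.3),(340.4,179.5)): print('nose tool',(Q.T@(unproj('scene',uv,.141)[:2]-s['tcp_pos'][:2])).round(4))
print(w('f',-.025,.37))
"
```

```text
block corner f [-0.0499  0.134 ]
block corner f [-0.0482  0.2114]
nose tool [ 0.1299 -0.0227]
nose tool [0.1301 0.0225]
[0.57166785 0.37037917]
```

Emit:
step_arm:
  plan:
    - [0.06, -0.07, 0, 0.09, 10]
    - [0.12, -0.14, 0, 0.18, 10]
    - [0.18, -0.21, 0, 0.27, 10]
    - [0.24, -0.28, 0, 0.36, 10]
    - [0.31, -0.35, 0, 0.46, 10]
    - [0.37, -0.42, 0, 0.55, 10]
    - [0.43, -0.49, 0, 0.64, 10]
    - [0.49, -0.56, 0, 0.73, 10]
    - [0.55, -0.63, 0, 0.82, 10]
    - [0.61, -0.7, 0, 0.91, 10]
    - [0.66, -0.76, 0, 1, 10]
    - [0.68, -0.775, 0, 1, 10]

```text
time_s: 11.43
tcp_pos: [0.5629, 0.373, 0.1821]
eef_rot: [179.9, -0.0, -54.2]
contact_force: [0.2, 1.2, -1.2]
gripper_width: 0.0198
gripper_force: 50.0
```

Emit:
step_arm:
  plan:
    - [0, 0, 0, 0.1, 10]
    - [0, 0, 0, 0.2, 10]
    - [0, 0, 0, 0.3, 10]
    - [0, 0, 0, 0.4, 10]
    - [0, 0, 0, 0.5, 10]
    - [0, 0, 0, 0.5, 10]

```text
time_s: 11.93
tcp_pos: [0.5617, 0.3707, 0.1832]
eef_rot: [179.9, -0.0, -84.1]
contact_force: [0.3, 0.1, -2.1]
gripper_width: 0.0196
gripper_force: 50.0
```

```bash
python3 -c "
from h import *
p=w('f',-.034,.373);print(p)
go(*p,.0735,-83.75)"
```

```text
[0.56239474 0.37238154]
shares [-0.007 -0.003  0.439] turn deg -0.4 share -0.007 | pos [0.5617 0.3707 0.1832] [179.9  -0.  -84.1] F [ 0.3  0.1 -2.1] j [ 50.  22.  -3.  -0. -65. -44.] w 19.6 t 11.9333
```

Emit:
step_arm:
  plan:
    - [-0.005, 0, 0.06, -0.005, 10]
    - [-0.005, 0, 0.14, -0.005, 10]
    - [-0.005, 0, 0.23, -0.005, 10]
    - [-0.005, 0, 0.32, -0.005, 10]
    - [-0.005, 0, 0.39, -0.005, 10]
    - [-0.005, 0, 0.42, -0.005, 10]
    - [-0.005, 0, 0.435, -0.005, 10]
    - [-0.005, 0, 0.435, -0.005, 10]

```text
time_s: 12.6
tcp_pos: [0.562, 0.3722, 0.0748]
eef_rot: [180.0, -0.0, -83.5]
contact_force: [0.2, -0.8, -0.3]
gripper_width: 0.0195
gripper_force: 50.0
```

```bash
python3 -c "
from h import *
p=w('f',-.031,.345);print(p)
go(*p,.0735,-83.75)
p=w('f',-.028,.21);go(*p,.0735,-83.75)
crop('scene',240,130,160,120,5,'s5.png')"
```

```text
[0.56842518 0.34487456]
shares [ 0.111 -0.013  0.005] turn deg 0.2 share 0.004 | pos [0.562  0.3722 0.0748] [180.   -0.  -83.5] F [ 0.2 -0.8 -0.3] j [ 50.  27. -10.   0. -53. -44.] w 19.5 t 12.6
shares [ 0.651 -0.023  0.005] turn deg 0.2 share 0.004 | pos [0.562  0.3722 0.0748] [180.   -0.  -83.5] F [ 0.2 -0.8 -0.3] j [ 50.  27. -10.   0. -53. -44.] w 19.5 t 12.6
```

View pics/s5.png

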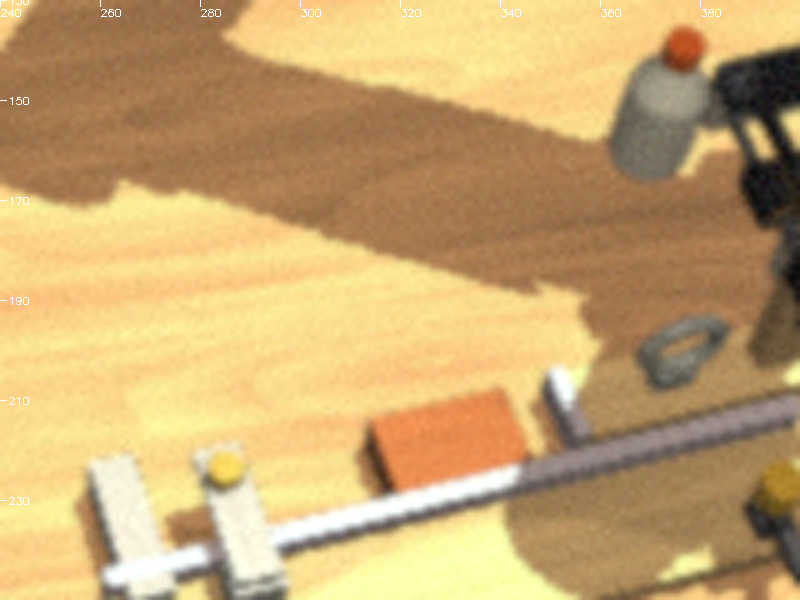

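Shoe is squarely behind the block with about 28 mm of gap, its robot-side edge ~3 mm outside the block's. I feed now, with slight drift toward the fence.

Emit:
step_arm:
  plan:
    - [0.03, -0.005, 0.005, 0, 10]
    - [0.06, -0.008, 0.005, 0, 10]
    - [0.08, -0.01, 0.005, 0, 10]
    - [0.1, -0.01, 0.005, 0, 10]
    - [0.11, -0.01, 0.005, 0, 10]
    - [0.12, -0.01, 0.005, 0, 10]
    - [0.13, -0.012, 0.005, 0, 10]
    - [0.14, -0.014, 0.005, 0, 10]
    - [0.155, -0.016, 0.005, 0, 10]
    - [0.17, -0.018, 0.005, 0, 10]
    - [0.185, -0.019, 0.005, 0, 10]
    - [0.2, -0.02, 0.005, 0, 10]

```text
time_s: 13.65
tcp_pos: [0.5726, 0.3229, 0.0739]
eef_rot: [180.0, -0.0, -83.6]
contact_force: [-0.8, 1.0, -2.0]
gripper_width: 0.0191
gripper_force: 50.0
```

```bash
python3 -c "
from h import *
p=w('f',-.028,.21);go(*p,.0735,-83.75)
R=np.array([[np.cos(FW),-np.sin(FW)],[np.sin(FW),np.cos(FW)]]);print(R.T@(r.get_state()['tcp_pos'][:2]-[FX,FY]))"
```

```text
shares [ 0.451 -0.004  0.001] turn deg 0.1 share 0.002 | pos [0.5726 0.3229 0.0739] [180.   -0.  -83.6] F [-0.8  1.  -2. ] j [ 46.  26. -12.  -0. -52. -40.] w 19.1 t 13.65
[-0.02921672  0.32265971]
```

Emit:
step_arm:
  plan:
    - [0.018, 0, 0, 0, 10]
    - [0.036, 0, 0, 0, 10]
    - [0.054, -0.001, 0, 0, 10]
    - [0.072, -0.001, 0, 0, 10]
    - [0.09, -0.002, 0, 0, 10]
    - [0.108, -0.002, 0, 0, 10]
    - [0.126, -0.003, 0, 0, 10]
    - [0.144, -0.003, 0, 0, 10]
    - [0.162, -0.004, 0, 0, 10]
    - [0.18, -0.004, 0, 0, 10]
    - [0.198, -0.005, 0, 0, 10]
    - [0.216, -0.005, 0, 0, 10]

```text
time_s: 14.65
tcp_pos: [0.58, 0.2694, 0.0741]
eef_rot: [-180.0, 0.0, -83.6]
contact_force: [-0.6, 1.8, -1.1]
gripper_width: 0.0197
gripper_force: 50.0
```

Emit:
step_arm:
  plan:
    - [0.018, 0, 0, 0, 10]
    - [0.036, 0, 0, 0, 10]
    - [0.054, -0.001, 0, 0, 10]
    - [0.072, -0.001, 0, 0, 10]
    - [0.09, -0.002, 0, 0, 10]
    - [0.108, -0.002, 0, 0, 10]
    - [0.126, -0.003, 0, 0, 10]
    - [0.144, -0.003, 0, 0, 10]
    - [0.16, -0.003, 0, 0, 10]
    - [0.175, -0.003, 0, 0, 10]
    - [0.19, -0.003, 0, 0, 10]
    - [0.2, -0.003, 0, 0, 10]

```text
time_s: 15.65
tcp_pos: [0.5863, 0.2197, 0.0741]
eef_rot: [-180.0, -0.0, -83.6]
contact_force: [-0.9, 0.5, -1.0]
gripper_width: 0.0198
gripper_force: 50.0
```

```bash
python3 -c "
from h import *
p=w('f',-.028,.21);go(*p,.0735,-83.75)
R=np.array([[np.cos(FW),-np.sin(FW)],[np.sin(FW),np.cos(FW)]]);print(R.T@(r.get_state()['tcp_pos'][:2]-[FX,FY]))"
```

```text
shares [0.034 0.005 0.002] turn deg 0.1 share 0.002 | pos [0.5863 0.2197 0.0741] [-180.    -0.   -83.6] F [-0.9  0.5 -1. ] j [ 38.  24. -16.   0. -50. -32.] w 19.8 t 15.65
[-0.02684713  0.2186137 ]
```

Emit:
step_arm:
  plan:
    - [0.006, 0, 0, 0, 10]
    - [0.012, 0, 0, 0, 10]
    - [0.018, 0, 0, 0, 10]
    - [0.024, 0, 0, 0, 10]
    - [0.03, 0, 0, 0, 10]
    - [0.036, 0, 0, 0, 10]
    - [0.04, 0, 0, 0, 10]
    - [0.04, 0, 0, 0, 10]

```text
time_s: 16.32
tcp_pos: [0.5877, 0.2142, 0.0752]
eef_rot: [-179.8, 0.3, -83.7]
contact_force: [-7.6, 15.0, 3.3]
gripper_width: 0.0196
gripper_force: 50.1
```

Emit:
step_arm:
  plan:
    - [0.004, 0, 0, 0, 10]
    - [0.008, 0, 0, 0, 10]
    - [0.012, 0, 0, 0, 10]
    - [0.012, 0, 0, 0, 10]

```text
time_s: 16.65
tcp_pos: [0.5883, 0.2138, 0.076]
eef_rot: [-179.7, 0.5, -83.6]
contact_force: [-11.5, 24.3, 8.0]
gripper_width: 0.0197
gripper_force: 50.2
```

Home: the force rises to 24 N against the stop. Back off, lift and look.

Emit:
step_arm:
  plan:
    - [-0.02, 0, 0, 0, 10]
    - [-0.05, 0, 0, 0, 10]
    - [-0.09, 0.005, 0, 0, 10]
    - [-0.14, 0.01, -0.02, 0, 10]
    - [-0.16, 0.02, -0.08, 0, 10]
    - [-0.16, 0.02, -0.18, 0, 10]
    - [-0.16, 0.02, -0.3, 0, 10]
    - [-0.16, 0.02, -0.4, 0, 10]
    - [-0.16, 0.02, -0.48, 0, 10]
    - [-0.16, 0.02, -0.54, 0, 10]
    - [-0.16, 0.02, -0.54, 0, 10]

```text
time_s: 17.57
tcp_pos: [0.5798, 0.2477, 0.2133]
eef_rot: [-179.7, 0.1, -83.6]
contact_force: [0.4, 0.1, -1.5]
gripper_width: 0.02
gripper_force: 50.0
```

```bash
python3 -c "
from h import *
go(.45,-.15,.2,-98.6)
a=eyes.capture('scene')[190:250,250:350,::-1]; b=eyes.capture('top')[155:215,190:290,::-1]
im=np.vstack([cv2.resize(cv2.convertScaleAbs(i,alpha=1.8,beta=10),(500,300),interpolation=cv2.INTER_CUBIC) for i in (a,b)])
cv2.imwrite('pics/c6.png',im)"
```

```text
shares [1.523 0.693 0.053] turn deg 15.0 share 0.25 | pos [0.5798 0.2477 0.2133] [-1.797e+02  1.000e-01 -8.360e+01] F [ 0.4  0.1 -1.5] j [ 41.  17.  -7.   0. -66. -35.] w 20.0 t 17.5667
```

View pics/c6.png

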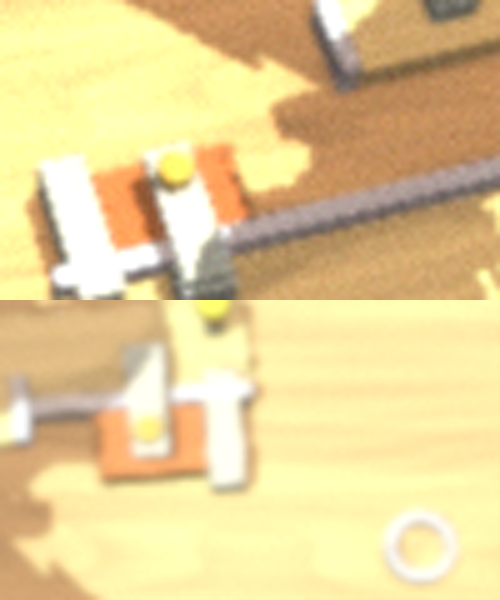

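Both views show the block home: flush with the stop and fence under the bushing (scene crop (190,185), top crop (150,445)). Next, the hanger.

Emit:
step_arm:
  plan:
    - [0.04, 0.02, 0, 0, 10]
    - [0.1, 0.04, 0, 0, 10]
    - [0.18, 0.08, 0, 0.02, 10]
    - [0.26, 0.11, 0, 0.04, 10]
    - [0.34, 0.15, 0, 0.06, 10]
    - [0.42, 0.18, 0, 0.08, 10]
    - [0.5, 0.22, 0, 0.1, 10]
    - [0.58, 0.25, 0, 0.12, 10]
    - [0.66, 0.29, 0, 0.14, 10]
    - [0.74, 0.33, 0, 0.16, 10]
    - [0.82, 0.36, 0, 0.18, 10]
    - [0.9, 0.39, 0, 0.2, 10]

```text
time_s: 18.67
tcp_pos: [0.5044, 0.0099, 0.2081]
eef_rot: [179.9, -0.0, -95.7]
contact_force: [-1.0, -0.5, -0.9]
gripper_width: 0.0199
gripper_force: 50.0
```

```bash
python3 -c "
from h import *
p=w('h',-.175,.065);print(p);go(*p,.2,-98.63)"
```

```text
[ 0.46423481 -0.18007665]
shares [0.772 0.084 0.033] turn deg 2.9 share 0.048 | pos [0.5044 0.0099 0.2081] [179.9  -0.  -95.7] F [-1.  -0.5 -0.9] j [ 23.   5. -22.  -0. -63. -29.] w 19.9 t 18.6667
```

Emit:
step_arm:
  plan:
    - [0.07, 0.08, 0, 0.02, 10]
    - [0.15, 0.09, 0, 0.04, 10]
    - [0.24, 0.09, 0, 0.05, 10]
    - [0.33, 0.09, 0.02, 0.05, 10]
    - [0.42, 0.09, 0.05, 0.05, 10]
    - [0.51, 0.09, 0.1, 0.05, 10]
    - [0.6, 0.09, 0.15, 0.05, 10]
    - [0.68, 0.09, 0.2, 0.05, 10]
    - [0.74, 0.09, 0.25, 0.05, 10]
    - [0.77, 0.09, 0.29, 0.05, 10]
    - [0.77, 0.09, 0.297, 0.05, 10]
    - [0.77, 0.09, 0.297, 0.05, 10]

```text
time_s: 19.67
tcp_pos: [0.4636, -0.1777, 0.1338]
eef_rot: [179.9, -0.0, -98.7]
contact_force: [0.3, -0.0, -1.8]
gripper_width: 0.0196
gripper_force: 50.0
```

```bash
python3 -c "
from h import *
p=w('h',-.175,.065);print(p);go(*p,.134,-98.63)
im=[]
for n,(x,y,ww,hh) in (('scene',(150,165,80,120)),('top',(270,145,80,120))):
    i=cv2.resize(cv2.convertScaleAbs(eyes.capture(n)[y:y+hh,x:x+ww,::-1],alpha=1.8,beta=10),(400,600),interpolation=cv2.INTER_CUBIC)
    for k in range(0,120,10):
        cv2.putText(i,str(y+k),(0,k*5+4),0,.3,(255,255,255),1)
        if k<80: cv2.putText(i,str(x+k),(k*5,10),0,.3,(255,255,255),1)
    im.append(i)
cv2.imwrite('pics/c7.png',np.hstack(im))"
```

```text
[ 0.46423481 -0.18007665]
shares [ 0.009 -0.004 -0.001] turn deg -0.1 share -0.002 | pos [ 0.4636 -0.1777  0.1338] [179.9  -0.  -98.7] F [ 0.3 -0.  -1.8] j [  2.   9. -29.  -0. -53. -10.] w 19.6 t 19.6667
```

View pics/c7.png

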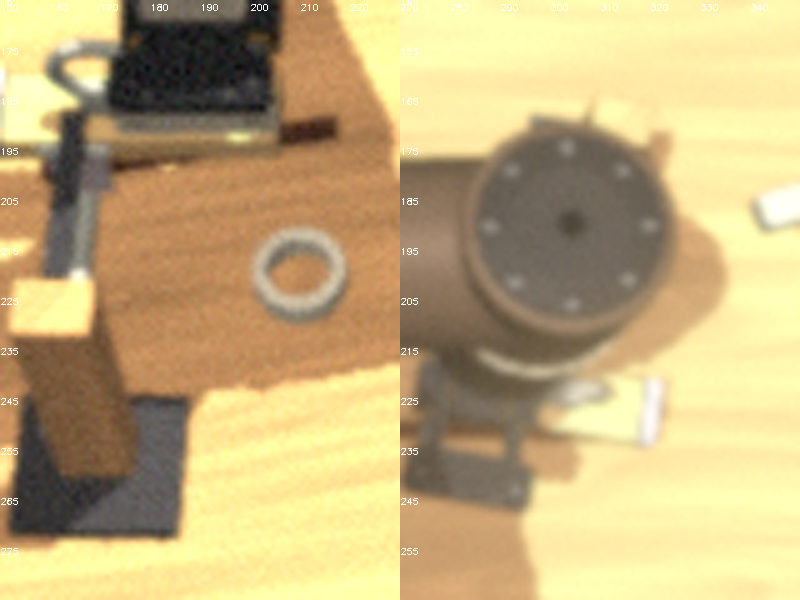

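In the scene half: post top at (10–95, 282–335), flap at (45–108, 145–188), ring's free edge at (48,72), foot corners (188,398), (180,535). In the top half: nose plate centre at (320,227) full px. I'll refit the hanger with these.

```bash
sed -i '/^fit(\|^for \|^print(/d' fit.py; python3 - <<'E'
from fit import *
C=lambda u,v:("scene",150+u/5,165+v/5)
top=[((-113,0,120),T(746,262)),((-40,45,10),T(692,195)),((40,45,10),T(706,112)),((-40,-45,10),T(787,210))]
sc=[((-15,20,182),C(95,282)),((15,20,182),C(92,335)),((15,-20,182),C(10,333)),((15,20,10),C(136,475)),((15,-20,10),C(62,475)),((-40,45,10),C(188,398)),((40,45,0),C(180,536)),((40,-45,0),C(10,532))]
for n,l in(("both",top+sc),("scene",sc),("top",top)): q=fit(n,l,[.6,-.27,-.15])
s=r.get_state(); a=np.radians(s["eef_rot"][2]); p=s["tcp_pos"]
def sh(x,y,z): x+=.05; return [p[0]+x*np.cos(a)-y*np.sin(a),p[1]+x*np.sin(a)+y*np.cos(a),p[2]-.0715+z]
print("ring edge",proj("scene",[sh(.042,0,.058),sh(.015,0,.058)]),"obs",C(48,72)[1:])
print("nose top",proj("top",[sh(.08,0,.026)]),"obs 320,227", "ring edge top",proj("top",[sh(.042,0,.058)]), "obs 312.4 222")
for xx in(-113,-93): print("model flap/peg",xx,proj("scene",[[*w("h",xx/1000,0),.17],[*w("h",xx/1000,0),.12],[*w("h",xx/1000,0),.183]]).round(1).tolist())
E
```

```text
both [ 0.6258 -0.2698] yaw -8.84
[[-0.6, -0.6], [-1.0, -0.1], [-1.1, -0.3], [-0.3, 0.4], [-0.0, -0.7], [-0.4, -0.0], [-1.1, 0.5], [-0.2, 1.0], [-0.6, 1.1], [0.1, -2.6], [0.3, -1.0], [0.1, 0.0]]
scene [ 0.6261 -0.2688] yaw -10.69
[[0.6, -0.4], [-0.2, 0.3], [-0.9, 0.3], [-0.0, 1.2], [-0.3, 0.9], [0.9, -2.1], [0.1, -0.4], [0.0, -0.4]]
top [ 0.6251 -0.2727] yaw -9.21
[[0.1, -0.4], [-0.2, 0.0], [-0.3, -0.1], [0.4, 0.7]]
ring edge [[159.68552231 178.43154746]
 [169.90612303 178.35898852]] obs (159.6, 179.4)
nose top [[320.39705804 226.80159439]] obs 320,227 ring edge top [[310.85134978 223.63928313]] obs 312.4 222
model flap/peg -113 [[164.2, 188.8], [167.0, 198.8], [163.5, 186.1]]
model flap/peg -93 [[163.6, 195.7], [166.4, 205.6], [162.8, 193.0]]
```

```bash
sed -i 's/^HX.*/HX,HY,HW=.6257,-.2703,np.radians(-9.1)/' h.py; python3 -c "
from h import *
for x in (-.175,-.105,-.043): p=w('h',x,.065);go(*p,.133,-99.1)"
```

```text
shares [0.007 0.006 0.008] turn deg 0.5 share 0.008 | pos [ 0.465  -0.1771  0.1351] [-180.    -0.   -98.6] F [ 0.6 -0.1 -0.9] j [  2.   9. -29.   0. -53. -10.] w 19.9 t 19.7667
shares [ 0.009 -0.274  0.008] turn deg 0.5 share 0.008 | pos [ 0.465  -0.1771  0.1351] [-180.    -0.   -98.6] F [ 0.6 -0.1 -0.9] j [  2.   9. -29.   0. -53. -10.] w 19.9 t 19.7667
shares [ 0.011 -0.522  0.008] turn deg 0.5 share 0.008 | pos [ 0.465  -0.1771  0.1351] [-180.    -0.   -98.6] F [ 0.6 -0.1 -0.9] j [  2.   9. -29.   0. -53. -10.] w 19.9 t 19.7667
```

Insert to just short of the flap (ring centre at −105), checking force.

Emit:
step_arm:
  plan:
    - [0.008, 0, 0.006, 0.008, 10]
    - [0.008, -0.03, 0.006, 0.008, 10]
    - [0.008, -0.06, 0.006, 0.008, 10]
    - [0.008, -0.09, 0.006, 0.008, 10]
    - [0.008, -0.12, 0.006, 0.008, 10]
    - [0.008, -0.15, 0.006, 0.008, 10]
    - [0.008, -0.18, 0.006, 0.008, 10]
    - [0.009, -0.21, 0.006, 0.008, 10]
    - [0.009, -0.235, 0.006, 0.008, 10]
    - [0.009, -0.255, 0.006, 0.008, 10]
    - [0.009, -0.27, 0.006, 0.008, 10]
    - [0.009, -0.27, 0.006, 0.008, 10]

```text
time_s: 20.77
tcp_pos: [0.532, -0.1898, 0.1332]
eef_rot: [-180.0, -0.0, -99.1]
contact_force: [0.5, -0.2, -0.7]
gripper_width: 0.0201
gripper_force: 50.0
```

```bash
python3 -c "
from h import *
for x in (-.105,-.043): p=w('h',x,.065);go(*p,.133,-99.1)"
```

```text
shares [-0.001 -0.001  0.001] turn deg -0.0 share -0.0 | pos [ 0.532  -0.1898  0.1332] [-180.    -0.   -99.1] F [ 0.5 -0.2 -0.7] j [  0.  15. -21.   0. -55.  -9.] w 20.1 t 20.7667
shares [-0.001 -0.249  0.001] turn deg -0.0 share -0.0 | pos [ 0.532  -0.1898  0.1332] [-180.    -0.   -99.1] F [ 0.5 -0.2 -0.7] j [  0.  15. -21.   0. -55.  -9.] w 20.1 t 20.7667
```

Emit:
step_arm:
  plan:
    - [0, -0.02, 0, 0, 10]
    - [0, -0.045, 0, 0, 10]
    - [0, -0.07, 0, 0, 10]
    - [0, -0.095, 0, 0, 10]
    - [0, -0.12, 0, 0, 10]
    - [0, -0.145, 0, 0, 10]
    - [0, -0.165, 0, 0, 10]
    - [0, -0.185, 0, 0, 10]
    - [0, -0.2, 0, 0, 10]
    - [0, -0.21, 0, 0, 10]
    - [0, -0.22, 0, 0, 10]
    - [0, -0.22, 0, 0, 10]

```text
time_s: 21.77
tcp_pos: [0.586, -0.1985, 0.1333]
eef_rot: [-180.0, -0.0, -99.1]
contact_force: [-0.3, -0.0, -1.3]
gripper_width: 0.0199
gripper_force: 50.0
```

Emit:
step_arm:
  plan:
    - [0, -0.008, 0, 0, 10]
    - [0, -0.016, 0, 0, 10]
    - [0, -0.024, 0, 0, 10]
    - [0, -0.03, 0, 0, 10]
    - [0, -0.03, 0, 0, 10]
    - [0, -0.03, 0, 0, 10]

```text
time_s: 22.27
tcp_pos: [0.5931, -0.1996, 0.1333]
eef_rot: [180.0, 0.0, -99.1]
contact_force: [-0.4, 0.6, -2.0]
gripper_width: 0.0197
gripper_force: 50.0
```

Emit:
step_arm:
  plan:
    - [0, -0.004, 0, 0, 10]
    - [0, -0.008, 0, 0, 10]
    - [0, -0.012, 0, 0, 10]
    - [0, -0.016, 0, 0, 10]
    - [0, -0.016, 0, 0, 10]

```text
time_s: 22.68
tcp_pos: [0.5967, -0.2002, 0.1332]
eef_rot: [180.0, -0.0, -99.1]
contact_force: [-1.9, 1.0, -1.0]
gripper_width: 0.0202
gripper_force: 50.0
```

Emit:
step_arm:
  plan:
    - [0, -0.004, 0, 0, 10]
    - [0, -0.008, 0, 0, 10]
    - [0, -0.012, 0, 0, 10]
    - [0, -0.012, 0, 0, 10]

```text
time_s: 23.02
tcp_pos: [0.5977, -0.2004, 0.1327]
eef_rot: [179.7, 0.0, -99.2]
contact_force: [-7.1, 3.6, 3.0]
gripper_width: 0.0202
gripper_force: 50.1
```

The sole touches the post where predicted, so the ring is past the flap. Back off 6 mm and lower.

Emit:
step_arm:
  plan:
    - [0, 0.012, 0, 0, 10]
    - [0, 0.026, 0, 0, 10]
    - [0, 0.026, 0.01, 0, 10]
    - [0, 0.026, 0.02, 0, 10]
    - [0, 0.026, 0.027, 0, 10]
    - [0, 0.026, 0.032, 0, 10]
    - [0, 0.026, 0.032, 0, 10]

```text
time_s: 23.6
tcp_pos: [0.5935, -0.1997, 0.1248]
eef_rot: [180.0, -0.0, -99.1]
contact_force: [0.5, 0.3, -0.8]
gripper_width: 0.0197
gripper_force: 50.0
```

Emit:
step_arm:
  plan:
    - [0, 0, 0.003, 0, 10]
    - [0, 0, 0.006, 0, 10]
    - [0, 0, 0.009, 0, 10]
    - [0, 0, 0.009, 0, 10]

```text
time_s: 23.93
tcp_pos: [0.5938, -0.1998, 0.1237]
eef_rot: [-180.0, -0.0, -99.1]
contact_force: [-1.0, 1.4, 3.3]
gripper_width: 0.0199
gripper_force: 50.0
```

Ring rests on the peg (upward force at eye height 110 mm). Release.

Emit:
step_arm:
  plan:
    - [0, 0, 0, 0, 24]
    - [0, 0, 0, 0, 28]
    - [0, 0, 0, 0, 34]
    - [0, 0, 0, 0, 44]
    - [0, 0, 0, 0, 50]
    - [0, 0, 0, 0, 50]
    - [0, 0, 0, 0, 50]
    - [0, 0, 0, 0, 50]

```text
time_s: 24.6
tcp_pos: [0.5935, -0.1997, 0.123]
eef_rot: [180.0, 0.0, -99.1]
contact_force: [0.5, 0.0, -0.1]
gripper_width: 0.0496
gripper_force: 0.0
```

Emit:
step_arm:
  plan:
    - [0, 0, -0.03, 0, 50]
    - [0, 0, -0.08, 0, 50]
    - [0, 0, -0.15, 0, 50]
    - [0, 0, -0.25, 0, 50]
    - [0, 0, -0.37, 0, 50]
    - [0, 0, -0.5, 0, 50]
    - [0, 0, -0.6, 0, 50]
    - [0, 0, -0.66, 0, 50]
    - [0, 0, -0.66, 0, 50]

```text
time_s: 25.35
tcp_pos: [0.5951, -0.2002, 0.2934]
eef_rot: [-179.6, -0.0, -99.1]
contact_force: [-0.8, 0.3, 0.7]
gripper_width: 0.05
gripper_force: 0.0
```

```bash
python3 -c "
from h import *
go(.5,.1,.28,-99)"
```

```text
shares [-1.126  0.566  0.054] turn deg -0.1 share -0.002 | pos [ 0.5951 -0.2002  0.2934] [-179.6   -0.   -99.1] F [-0.8  0.3  0.7] j [ -1.  14.   0.   0. -76.  -8.] w 50.0 t 25.35
```

Emit:
step_arm:
  plan:
    - [-0.15, 0.08, 0, 0, 50]
    - [-0.3, 0.16, 0, 0, 50]
    - [-0.45, 0.25, 0, 0, 50]
    - [-0.6, 0.33, 0, 0, 50]
    - [-0.75, 0.42, 0, 0, 50]
    - [-0.9, 0.5, 0, 0, 50]
    - [-1, 0.55, 0, 0, 50]
    - [-1, 0.55, 0, 0, 50]
    - [-1, 0.55, 0, 0, 50]
    - [-1, 0.55, 0, 0, 50]
    - [-1, 0.55, 0, 0, 50]
    - [-1, 0.55, 0, 0, 50]

```text
time_s: 26.35
tcp_pos: [0.4976, 0.0679, 0.2879]
eef_rot: [180.0, -0.0, -99.2]
contact_force: [-0.5, -0.6, -0.4]
gripper_width: 0.0495
gripper_force: 0.0
```

Emit:
step_arm:
  plan:
    - [0, 0, 0, 0, 50]
    - [0, 0, 0, 0, 50]
    - [0, 0, 0, 0, 50]
    - [0, 0, 0, 0, 50]
    - [0, 0, 0, 0, 50]
    - [0, 0, 0, 0, 50]
    - [0, 0, 0, 0, 50]
    - [0, 0, 0, 0, 50]
    - [0, 0, 0, 0, 50]
    - [0, 0, 0, 0, 50]
    - [0, 0, 0, 0, 50]
    - [0, 0, 0, 0, 50]

```text
time_s: 27.35
tcp_pos: [0.4974, 0.069, 0.2881]
eef_rot: [-180.0, 0.0, -99.1]
contact_force: [0.0, -0.2, 0.5]
gripper_width: 0.0497
gripper_force: 0.0
```

```bash
python3 - <<'E'
from h import *
# numeric check: expected projections of hung shoe vs. picture, brightness there; stability between frames
a=eyes.capture("scene").astype(int); b=eyes.capture("top").astype(int)
def P(sx,sy,sz,x0=-.043):  # shoe frame -> world, hung level, eye at hanger(x0,0,.1095); shoe x = hanger -y, shoe y = hanger x
    q=w("h",x0+sy,-(sx-.015)); return [*q,.1095-.058+sz]
for nm,p in(("handle top",P(-.05,0,.11)),("nose top",P(.08,0,.026)),("sole by nose",P(.065,0,.02)),("sole tail",P(-.072,0,.02))):
    for n,im in(("scene",a),("top",b)):
        u,v=proj(n,p)[0].round().astype(int); print(nm,n,u,v,im[v-1:v+2,u-1:u+2].mean((0,1)).round())
# old crop (before threading) flap patch vs now, scene
old=cv2.imread("pics/c7.png")[140:195,40:115].mean((0,1))
now=cv2.convertScaleAbs(a.astype(np.uint8)[193:204,158:173,::-1],alpha=1.8,beta=10).mean((0,1)); print("flap patch BGR",old.round(),now.round())
g=lambda n,x,y,ww,hh:"\n".join("".join(" .:-=+*#%@"[min(9,int(c)//18)] for c in row) for row in eyes.capture(n)[y:y+hh,x:x+ww].mean(2))
print(g("scene",135,180,70,50)); print(g("top",280,160,60,60)); print(r.get_state()["contact_force"])
E
```

```text
handle top scene 189 214 [154. 156. 101.]
handle top top 291 178 [151. 150. 110.]
nose top scene 142 230 [151. 150. 145.]
nose top top 326 191 [144. 140. 135.]
sole by nose scene 149 231 [151. 151.  96.]
sole by nose top 321 190 [151. 152. 110.]
sole tail scene 201 231 [146. 148.  94.]
sole tail top 282 183 [147. 140. 102.]
flap patch BGR [ 81.  92. 103.] [106. 122. 135.]
**********************************##****#*****************************
**************#*####*****#*******#*****************#*********##*#*#***
***************#***********#***#****************###*##*#*#*#*******##*
******#********************#************#*###**##**##*##***#*##****##*
*************#***********************#***####*##*######***************
**********#**##*#**********#******#*##***#*#*##*###***#*******#*******
***********#*******#*****************##**#####*****#******************
**##***#####***************+====+***######****************************
########*#####*****#******+=-::-+*#**#********#***********************
####*##*#***#*************+-:::-+*#*****###**************************+
######***#*****
[... 5822 characters left out ...]
####***********************#########################
*#############***************#***###########################
#######################*####################################
*###########################################################
##****######################################################
############################################################
############################################################
############################################################
############################################################
###*########################################################
*#*****###*#**#*############################################
[-0.06606552 -0.04939194  0.36372637]
```

```bash
python3 -c "
from plant import workorder
print(workorder.close_job())"
```

```text
the job is handed in; nothing more can be done
None
```

I handed the job in at about 27 s: the block is home against the fence and end stop, and the shoe hangs on the peg with the flap down behind its ring. I confirmed the block by eye; the shoe and flap only from picture values and contact forces, as I'd used all 10 views. I kept clear of the bystanders but didn't check them again at the end.

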